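# Shut the draught shield and zero the carat balance

## Robot

A 6-joint arm with a two-finger parallel gripper is mounted at the origin on the work surface. World frame = base frame: x ahead of the robot, y to its left, z up, the work surface at z = 0. Lengths are in m, angles in rad, forces in N, time in s.
With the tool pointing down it reaches from about 0.375 to 0.9 m from the base axis. Payload 3.1 kg.
Tool frame: the origin (TCP) lies between the finger pads; the fingertips stand 22 mm ahead of it and the grasp point (between the pads) lies 3 mm ahead of it; z points along the fingers, y is the line along which they close (so a half turn about z gives the same grasp; the last joint's range is limited). The gripper opens to 87 mm and grips with 3 to 60 N. Pads are 19 mm wide; open, the fingers measure 117 mm over their backs; the gripper's body (75 mm by 190 mm) begins 51 mm behind the grasp point.
Start: joints at [-1.355, 0.527, 1.433, -0, 1.181, -0.178], TCP at [0.24, -0.577, 0.245] pointing down, gripper open.
Joint ranges: [-3.08, 3.08], [-0.75, 2.2], [0.22, 2.44], [-1.43, 4.57], [0, 2.65], [-2.85, 2.85]. Speed limits (rad/s): [2.79, 2.79, 3.14, 3.14, 3.14, 3.14].

## Interface

Orientations are given as a unit quaternion [x, y, z, w].
In Python, from rig import get_obs, camera, get_calibration, hand_in, cut_out gives the robot as it stands.
- The arm moves only by the shell command python3 -m inch 'ROWS' [OPENING] [FORCE]. ROWS is JSON, one flat list of numbers, 6 for each row, row after row: the shift along the tool's x, y, z scaled (see below), then the turn, a rotation vector about the tool's x, y, z scaled (see below). A call has 1 to 20 rows; each row is the pose to reach, as a shift and turn from the pose commanded when the call began, along the tool's axes at that moment; what a row does not reach only later rows make up. The controller multiplies each number of a shift by 0.08 m and each number of a turn by 90 degrees. A row lasts 1/12 s, in which the tool goes at most 41.7 mm and 7.16 degrees, less where a joint would pass 70% of its speed; a pose out of reach is approached as far as the arm can. A call with a number of a shift or a turn outside -1 to 1 is refused whole. A call with a gripper value outside its range is refused whole. OPENING is the finger opening in mm, from 0 to 87, set as the call begins (- or left out, the last holds). The fingers move at their own pace and stop on an object; FORCE is the grip in N (left out, the last holds). Time passes only in rows, so rows that repeat a pose let the fingers close. It gives the time, the measured TCP pose, the force, the opening and the grip force at its end, in the units of the state.
- get_obs(): the state, without advancing time (a new reading comes with each control period).
- camera(name): name is "scene" or "top" or "wrist"; returns the picture (400x640x3 uint8, red, green, blue); there is no depth.
- get_calibration(name): a dict with "vertical_fov" (degrees; the focal length in pixels is half the picture's height over the tangent of half this angle, whatever the lens; pixels are square), "cx", "cy" (the principal point, pixels), "T" (4x4, takes a point from camera to world coordinates). Camera axes: x right, y down, z forward; pixel columns grow to the right and rows downward; lengths in m; the calibration is good to about 2 mm. A picture is of the moment at which its call begins: read the wrist's pose just before it. get_calibration takes no time and is no camera call; for the wrist camera it gives the pose at the moment of the call.
- hand_in(): hands the job in; it is judged then, once.
Trained networks look in the newest picture that a camera, given by its name, has taken for a name from the list of things; names that differ only in an ending like _2 or _b are one class to them, and where a whole thing is asked for, a point or a joint stands for the part that bears it (a point fixed in the world has none). Each returns a list of dicts, best first, with "conf" (0 to 1); they miss things now and then, are a little off and sometimes report something else, mostly with a low value. They report only what shows in the picture. A call takes as long as a camera call. They do not tell look-alikes from the thing itself.
- cut_out(camera, thing): "region" (400x640 bool, what is visible of it) and "bbox" ([left, top, right, bottom] in pixels, round what is visible of it).
The state is a dict: "time": time; "q": joint angles; "joint_velocities": joint speeds; "joint_torque": joint torques, N m; "position": TCP position; "tool_rot": TCP orientation; "ft_force": force on the tool from outside, world axes, zero at the start; "moment": the same for the moment, N m; "grip_width": finger opening in m; "grip_force": force on a finger pad.
Only numpy, scipy, OpenCV 4.12 (cv2) and the standard library are available. Lean on these libraries where they do the work, as an engineer would, in place of code of your own. Each camera call takes 0.05 s, during which the arm holds its last target. There are 200 camera calls.

## Task

Zero the carat balance with its empty dish in place: with your fingertips gently push the clear draught shield fully shut by its orange tab, without pinching the tab, and only then lightly press the green key clearly down (about 5 mm is plenty) and let it come back up. Do not press the red or yellow key, leave the dish and everything else on the bench where it is, and draw the hand clear of the balance.

Things in the scene. Friction and masses are not known exactly. Their poses are not given: they have to be found in the camera images.
- scale: White carat balance, fixed, 275 (x) by 200 (y) mm; origin on its underside, x -150 (front) to 125 mm. Front (-x, to the robot): key deck 16 mm high, x -150 to -45 mm. Behind: weighing chamber with thin clear walls, roof 74 mm and its rails 76 mm above the bench; its +y roof half is fixed, the -y half open unless covered by the sliding clear draught shield. Turns about vertical between starts.
- shield (a joint): Sliding draught shield on the chamber roof: metres open, 0 fully shut against a stop, 0.09 fully open; it shuts towards the balance's -y. Starts 0.05 to 0.088 open, stays where left, friction about 1.5 N. Clear plate with blue edge strips, 155 (x) by 92 (y) by 4 mm, top 78.5 mm above the bench.
- tab (a point): Top centre of the orange tab that stands in the middle of the shield, 104.5 mm above the bench. The tab is 70 mm long (balance x), 8 mm thick (balance y) and rises 26 mm above the shield plate; it travels with the shield but is sprung: it gives about 1.4 mm per N along y, up to 14 mm. Axes as the balance's. Push on its +y face to shut the shield.
- dish: Small blue ceramic weighing dish, 44 mm across, 14 mm high, loose on the steel pan inside the chamber, under the shield's shut position. Origin: centre of its underside.
- ring: Loose brass ring lying flat on the bench, 23 mm across, 6 mm high. Origin: centre of its underside.
- mandrel: Loose steel ring mandrel standing upright, tapered, 32 mm across at its foot, 152 mm tall. Origin: centre of its underside.
- block: Loose dark steel bench block, 65 x 65 x 22 mm. Origin: centre of its underside.
- jar: Loose amber glass jar, 48 mm across, 55 mm high. Origin: centre of its underside.
- hammer: Loose hammer, 230 mm long, lying on the bench along its own x.
- brush: Loose brush, 180 mm long, lying on the bench along its own x.
- tare (a joint): Travel of the green zero key: 0 up, 0.012 m fully down; it works once past 0.004; springs back when released.
- tare_top (a point): Centre of the top face of the green zero key, 26 mm across, 44 mm above the bench when up (it moves down with the key). Pressed straight down: 2.4 N to start, 4.7 N at 5 mm, 8 N at the bottom (12 mm). Three keys stand in a row along the balance's y, 55 mm apart, 105 mm in front of its origin; their order changes.
- power (a joint): Travel of the red power key: 0 up, 0.012 m fully down; it works once past 0.004; springs back when released.
- power_top (a point): Centre of the top face of the red power key, 26 mm across, 44 mm above the bench when up (it moves down with the key). Pressed straight down: 2.4 N to start, 4.7 N at 5 mm, 8 N at the bottom (12 mm). Three keys stand in a row along the balance's y, 55 mm apart, 105 mm in front of its origin; their order changes.
- unit (a joint): Travel of the yellow unit key: 0 up, 0.012 m fully down; it works once past 0.004; springs back when released.
- unit_top (a point): Centre of the top face of the yellow unit key, 26 mm across, 44 mm above the bench when up (it moves down with the key). Pressed straight down: 2.4 N to start, 4.7 N at 5 mm, 8 N at the bottom (12 mm). Three keys stand in a row along the balance's y, 55 mm apart, 105 mm in front of its origin; their order changes.
- tare_base: Round grey housing of the green zero key, 42 mm across, its top 16 mm below the key's top; origin at its underside, on the key deck.
There are look-alikes about, which are no part of the job. Of the things shaped like the dish, the blue one is meant.

How it is judged:
On the way, in this order (a step that is already met when the one before it is completed fails the run):
1. the shield is fully shut (value of joint shield below 0.003 m), for 0.2 s.
2. the green key is pressed down (value of joint tare above 0.004 m), for 0.04 s.
3. the green key has come back up (value of joint tare below 0.001 m), for 0.1 s.
At the end, for the whole second after the job is handed in: The shield is shut to within 4 mm, all three keys are up (within 1 mm), the dish lies within 8 mm and every other loose thing within 10 mm of where it started (value of joint shield below 0.004 m and value of joint each of tare, power, unit below 0.001 m and linear speed of dish below 0.01 m/s and distance of each of ring, mandrel, block, jar, hammer, brush from where it was at the start of the episode below 0.01 m and distance of dish from where it was at the start of the episode below 0.008 m); the robot touches nothing.
It fails at once if the red or the yellow key is pressed (value of joint any of power, unit above 0.002 m).
It fails at once if the green key is pressed while the shield is still open (value of joint tare above 0.003 m and value of joint shield above 0.008 m).
It fails at once if the shield's tab is pinched between the fingers instead of pushed (y of the grasp point in the frame of tab between -0.005 and 0.005 m and x of the grasp point in the frame of tab between -0.042 and 0.042 m and z of the grasp point in the frame of tab below 0.004 m).
It fails at once if not gentle: the balance, its shield or the green key is pushed harder than 30 N (contact force between any of the fingers, the arm and scale above 30 N or contact force between any of the fingers, the arm and tare_base above 30 N).
It fails at once if the dish or another loose thing is shifted, lifted or knocked (8 mm for the dish, 10 mm for the rest) (not (distance of each of ring, mandrel, block, jar, hammer, brush from where it was at the start of the episode below 0.01 m and distance of dish from where it was at the start of the episode below 0.008 m)).
It also fails if it takes over 45 s, if anything falls off the work surface, if the arm or the gripper's body presses on something with over 40 N, if the wrist force passes 120 N, or if a joint passes its speed limit or range.

## Working session

There is one attempt and no reset: what is moved stays moved. The work goes in short steps, Python scripts to look and compute and a shell command to move; the robot and the scene stay as the last step left them, time stands still between calls to the robot, and variables do not carry over. Pictures are saved under pics/ and viewed, at most 10 in all, crops included, and the job is handed in when it is done.

```bash
mkdir -p pics
python3 - <<'E'
from rig import *
import cv2,numpy as np
o=get_obs();print(o['time'],o['position'],o['tool_rot'])
for n in("scene","top"):
    im=camera(n);cv2.imwrite(f"pics/{n}0.png",im[:,:,::-1])
    c=get_calibration(n);print(n,c['vertical_fov'],c['cx'],c['cy'],np.round(c['T'],3).tolist())
    for t in("scale","tab","tare_top","power_top","unit_top","dish","shield"):
        print(t,[(round(d['conf'],2),d['bbox']) for d in cut_out(n,t)][:4])
E
```

```text
0.0 [ 0.24027093 -0.57624417  0.24360496] [ 9.80574940e-01  1.96141972e-01 -3.00663064e-05 -1.05481756e-03]
scene 47.95112192577703 315.9552374780342 200.527854528937 [[0.488, 0.716, -0.499, 1.228], [0.873, -0.408, 0.268, -0.355], [-0.012, -0.567, -0.824, 1.172], [0.0, 0.0, 0.0, 1.0]]
scale [(0.82, [253.2, 193.7, 341.9, 282.8])]
tab [(0.53, [425.6, 123.8, 450.0, 167.0])]
tare_top [(0.38, [267.9, 207.2, 274.3, 211.5])]
power_top [(0.5, [303.2, 196.1, 310.0, 204.2])]
unit_top [(0.44, [287.7, 201.4, 292.4, 211.6])]
dish [(0.59, [210.9, 251.8, 224.2, 266.1]), (0.55, [274.5, 240.8, 287.4, 258.6]), (0.45, [234.9, 294.7, 250.7, 308.1]), (0.35, [303.3, 198.1, 308.0, 206.2])]
shield [(0.89, [280.2, 211.0, 327.2, 268.2]), (0.37, [284.5, 200.4, 293.4, 209.7])]
top 48.767852513610464 313.220991957955 203.9322328252252 [[0.0, -0.997, 0.078, 0.451], [-1.0, -0.001, -0.007, 0.004], [0.007, -0.078, -0.997, 1.493], [0.0, 0.0, 0.0, 1.0]]
scale [(0.79, [298.5, 144.4, 377.5, 239.7])]
tab [(0.59, [336.0, 167.4, 344.0, 184.1])]
tare_top [(0.52, [343.9, 222.0, 354.6, 228.5])]
power_top []
unit_top [(0.42, [329.2, 216.1, 337.6, 224.5])]
dish [(0.44, [398.3, 155.0, 411.6, 167.1])]
shield [(0.98, [322.1, 150.1, 358.1, 204.7])]
```

View pics/top0.png

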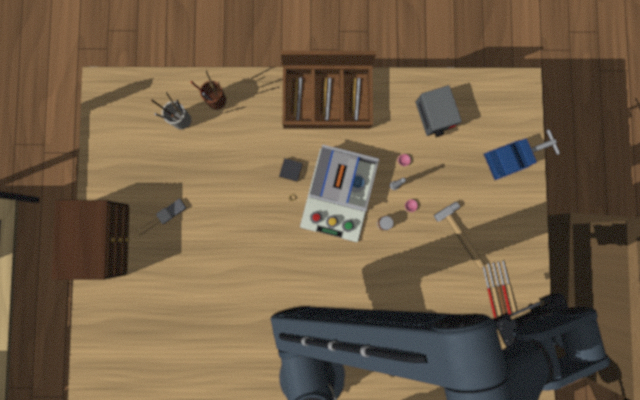

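View pics/scene0.png

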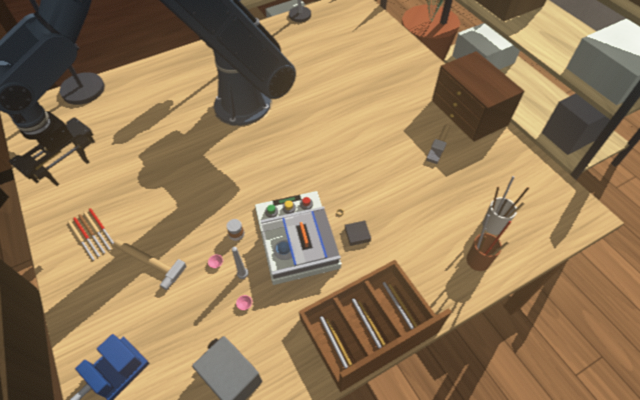

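The top view shows the balance at about (340,195), with red (317,217), yellow (332,221) and green (348,226) keys and the orange tab at (340,176). The blue dish is in the chamber at (357,182). Pink look-alike dishes sit at (405,159) and (412,205), the mandrel at (398,184) and the jar at (387,222).

```bash
cat > h.py <<'E'
from rig import *
import cv2,numpy as np
from scipy import ndimage as ndi
R={'red':((0,6),(172,180)),'yellow':((20,32),),'green':((50,85),),'orange':((6,16),)}
def ray(n,uv,z,c=None):
    c=c or get_calibration(n);f=200/np.tan(np.radians(c['vertical_fov']/2));T=np.array(c['T'])
    d=T[:3,:3]@np.array([(uv[0]-c['cx'])/f,(uv[1]-c['cy'])/f,1]);return T[:3,3]+d*(z-T[2,3])/d[2]
def proj(p,c):
    f=200/np.tan(np.radians(c['vertical_fov']/2));q=np.linalg.inv(np.array(c['T']))@np.append(p,1)
    return q[:2]/q[2]*f+[c['cx'],c['cy']]
def blobs(im,col,box,smin=130,vmin=60):
    h=cv2.cvtColor(im,cv2.COLOR_RGB2HSV);m=np.zeros(h.shape[:2],bool)
    for a,b in R[col]: m|=(h[...,0]>=a)&(h[...,0]<=b)
    m&=(h[...,1]>smin)&(h[...,2]>vmin);k=np.zeros_like(m);l,t,r,b=box;k[t:b,l:r]=1;m&=k
    L,n=ndi.label(m);s=ndi.sum(m,L,range(1,n+1)) if n else []
    return [(int(s[i]),np.array(ndi.center_of_mass(m,L,i+1))[::-1],L==i+1) for i in np.argsort(s)[::-1][:3]]
E
python3 - <<'E'
from h import *
for n,box in(("top",(295,140,385,245)),("scene",(250,185,345,285))):
    im=camera(n)
    for c,z in(('red',.044),('yellow',.044),('green',.044),('orange',.1045)):
        for s,uv,_ in blobs(im,c,box)[:2]: print(n,c,s,uv.round(1),ray(n,uv,z).round(4))
    cv2.imwrite(f"pics/{n}c.png",cv2.resize(im[box[1]:box[3],box[0]:box[2],::-1],None,fx=6,fy=6,interpolation=2)) if n=="top" else 0
E
```

```text
top red 42 [315.9 216.8] [ 0.5226 -0.0142  0.044 ]
top red 1 [344. 168.] [ 0.6847 -0.1074  0.044 ]
top yellow 41 [332. 221.] [ 0.5088 -0.067   0.044 ]
top green 27 [348.4 225.1] [ 0.4955 -0.1209  0.044 ]
top orange 105 [339.6 175.9] [ 0.6497 -0.0886  0.1045]
scene red 40 [305.9 200.5] [ 0.5292 -0.0143  0.044 ]
scene yellow 57 [288.4 204.5] [ 0.5158 -0.0675  0.044 ]
scene green 1 [270. 206.] [ 0.4932 -0.1185  0.044 ]
scene orange 97 [303.8 234.1] [ 0.6623 -0.091   0.1045]
scene orange 6 [304.8 203.7] [ 0.5749 -0.0406  0.1045]
```

View pics/topc.png

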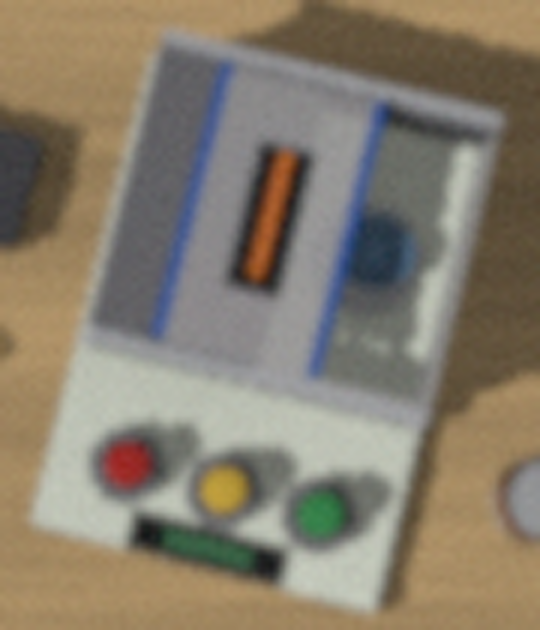

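The choice is clear in the crop: orange tab in mid-shield, green key on the -y end, and the blue dish in the chamber (not the pink ones). I'm moving the hand above the balance, then turning it so that tool x lies along the balance's +y.

```bash
python3 -m inch '[0.45,-0.27,0,0,0,0,0.92,-0.55,-0.1,0,0,0,0.92,-0.55,-0.1,0,0,0]' 0
python3 -m inch '[0.45,-0.27,0,0,0,0,0.92,-0.55,-0.1,0,0,0,0.92,-0.55,-0.1,0,0,0]'
python3 -m inch '[0.45,-0.27,0,0,0,0,0.92,-0.55,-0.1,0,0,0,0.92,-0.55,-0.1,0,0,0]'
python3 -m inch '[0.45,-0.27,0,0,0,0,0.92,-0.55,-0.1,0,0,0,0.92,-0.55,-0.1,0,0,0]'
```

```text
time: 1.15
position: [0.2943, -0.5022, 0.2529]
tool_rot: [0.98, 0.198, 0.001, -0.003]
ft_force: [-0.4, 0.9, 0.3]
grip_width: 0.0743
grip_force: 0.0
time: 1.4
position: [0.3453, -0.4336, 0.2613]
tool_rot: [0.98, 0.198, 0.001, -0.002]
ft_force: [-0.3, -0.5, 0.3]
grip_width: 0.055
grip_force: 0.0
time: 1.65
position: [0.3962, -0.3654, 0.2695]
tool_rot: [0.98, 0.199, 0.001, -0.001]
ft_force: [-0.2, -0.4, -0.4]
grip_width: 0.0348
grip_force: 0.0
time: 1.9
position: [0.4474, -0.2971, 0.2776]
tool_rot: [0.98, 0.199, 0.002, -0.0]
ft_force: [-0.2, -0.2, 1.0]
grip_width: 0.0152
grip_force: 0.0
```

```bash
python3 -m inch '[0.45,-0.27,0,0,0,0,0.92,-0.55,0,0,0,0,0.92,-0.55,0,0,0,0]'
python3 -m inch '[0.45,-0.27,0,0,0,0,0.92,-0.55,0,0,0,0,0.92,-0.55,0,0,0,0]'
python3 -m inch '[0.4,-0.3,0,0,0,-0.07,0.75,-0.5,0,0,0,-0.15,0.75,-0.5,0,0,0,-0.22,0.75,-0.5,0,0,0,-0.3,0.75,-0.5,0,0,0,-0.37,0.75,-0.5,0,0,0,-0.45,0.75,-0.5,0,0,0,-0.52,0.75,-0.5,0,0,0,-0.59,0.75,-0.5,0,0,0,-0.59,0.75,-0.5,0,0,0,-0.59]'
python3 - <<'E'
from h import *
o=get_obs();print(o['time'],o['position'],o['tool_rot']);c=get_calibration("wrist")
im=camera("wrist");cv2.imwrite("pics/w1.png",im[:,:,::-1])
for k,z in(('red',.044),('yellow',.044),('green',.044),('orange',.1045)):
    for s,uv,_ in blobs(im,k,(0,0,640,400))[:2]: print(k,s,uv.round(1),ray("wrist",uv,z,c).round(4))
for t in("tare_top","tab","dish"): print(t,[(round(d['conf'],2),d['bbox']) for d in cut_out("wrist",t)][:3])
E
```

```text
time: 2.15
position: [0.4983, -0.2281, 0.2769]
tool_rot: [0.98, 0.199, 0.001, -0.001]
ft_force: [-0.3, -0.6, 0.7]
grip_width: 0.0015
grip_force: 0.0
time: 2.4
position: [0.5496, -0.1595, 0.2768]
tool_rot: [0.98, 0.199, 0.002, -0.001]
ft_force: [-0.1, 0.4, 0.3]
grip_width: 0.0005
grip_force: 0.0
time: 3.23
position: [0.5864, -0.1045, 0.2765]
tool_rot: [0.79, 0.612, -0.0, 0.0]
ft_force: [0.4, -0.2, -0.8]
grip_width: 0.0004
grip_force: 0.0
3.2333 [ 0.58640768 -0.10447258  0.27654674] [ 7.90478148e-01  6.12490192e-01 -1.38680865e-04  2.07235074e-04]
red 455 [238.2  96.7] [ 0.5235 -0.013   0.044 ]
yellow 6802 [294.2 357.6] [ 0.4906 -0.3449  0.044 ]
yellow 582 [601.7  29.7] [ 0.8878 -0.0416  0.044 ]
green 248 [243.6 196.8] [ 0.4952 -0.1175  0.044 ]
green 4 [249.5 203. ] [ 0.4993 -0.1261  0.044 ]
orange 17926 [577.8  96.8] [ 0.8215 -0.0883  0.1045]
orange 750 [386.5 144.5] [ 0.6533 -0.0878  0.1045]
tare_top [(0.65, [235.6, 180.8, 259.9, 204.3])]
tab [(0.61, [348.6, 135.8, 429.5, 152.6])]
dish [(0.64, [356.8, 187.8, 395.3, 211.0]), (0.55, [451.8, 270.2, 473.3, 285.0])]
```

View pics/w1.png

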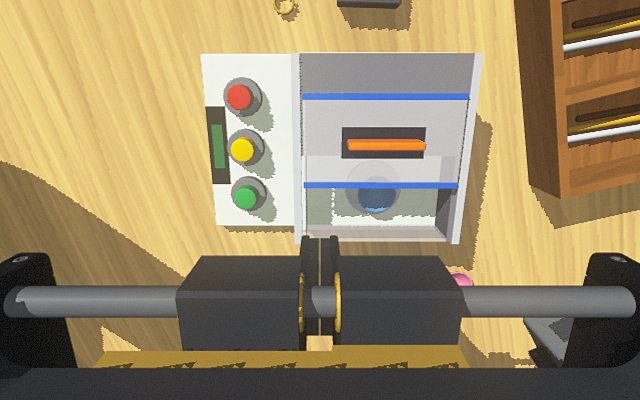

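The wrist view confirms it: tab at (386,145), green key at (246,196) on the -y end, and dish at (377,195) under the shield's shut position. The measured positions agree with the top camera to within about 3 mm. Next I go to the tab's +y side with the fingers closed and descend.

```bash
python3 -m inch '[0.37,0.38,0,0,0,0,0.74,0.76,0,0,0,0,0.74,0.76,0.4,0,0,0,0.74,0.76,0.9,0,0,0,0.74,0.76,0.9,0,0,0]'
python3 -m inch '[0,0,0.4,0,0,0,0,0,0.8,0,0,0,0,0,1,0,0,0,0,0,1,0,0,0]'
python3 - <<'E'
from h import *
o=get_obs();print(o['time'],o['position']);c=get_calibration("wrist")
im=camera("wrist");cv2.imwrite("pics/w2.png",im[:,:,::-1])
for s,uv,m in blobs(im,'orange',(0,0,640,400))[:2]: print(s,uv.round(1),ray("wrist",uv,.1045,c).round(4))
E
```

```text
time: 3.85
position: [0.6554, -0.0592, 0.1966]
tool_rot: [0.789, 0.614, -0.005, -0.006]
ft_force: [-1.2, 0.0, -0.9]
grip_width: 0.0007
grip_force: 0.0
time: 4.18
position: [0.6572, -0.0607, 0.1215]
tool_rot: [0.79, 0.613, -0.003, -0.003]
ft_force: [-0.1, -0.3, -0.7]
grip_width: 0.0002
grip_force: 0.0
4.1833 [ 0.65723204 -0.06069072  0.12146469]
22038 [591.3 126.9] [ 0.7902 -0.0278  0.1045]
18 [123.4 178.3] [0.578  0.0015 0.1045]
```

View pics/w2.png

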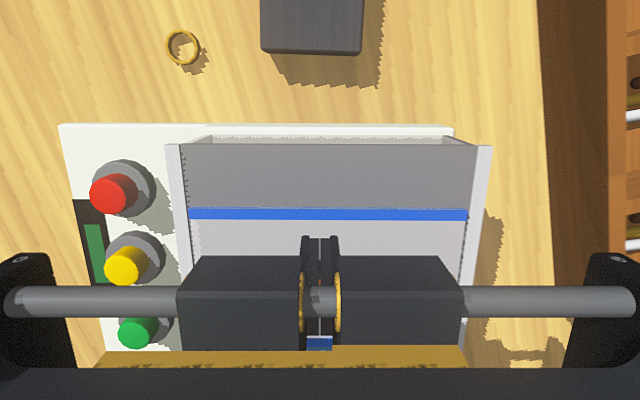

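```bash
python3 -m inch '[0,0,0.13,0,0,0,0,0,0.13,0,0,0,-0.08,0,0.13,0,0,0,-0.14,0,0.13,0,0,0,-0.2,0,0.13,0,0,0,-0.26,0,0.13,0,0,0,-0.32,0,0.13,0,0,0,-0.38,0,0.13,0,0,0,-0.44,0,0.13,0,0,0,-0.5,0,0.13,0,0,0,-0.55,0,0.13,0,0,0,-0.6,0,0.13,0,0,0,-0.65,0,0.13,0,0,0,-0.7,0,0.13,0,0,0,-0.7,0,0.13,0,0,0]'
python3 - <<'E'
from h import *
im=camera("top");cv2.imwrite("pics/t2.png",cv2.resize(im[130:250,270:410,::-1],None,fx=5,fy=5,interpolation=2))
E
```

```text
time: 5.48
position: [0.646, -0.1162, 0.1141]
tool_rot: [0.79, 0.614, -0.0, 0.0]
ft_force: [1.0, -0.0, -0.4]
grip_width: 0.0008
grip_force: 0.6
```

View pics/t2.png

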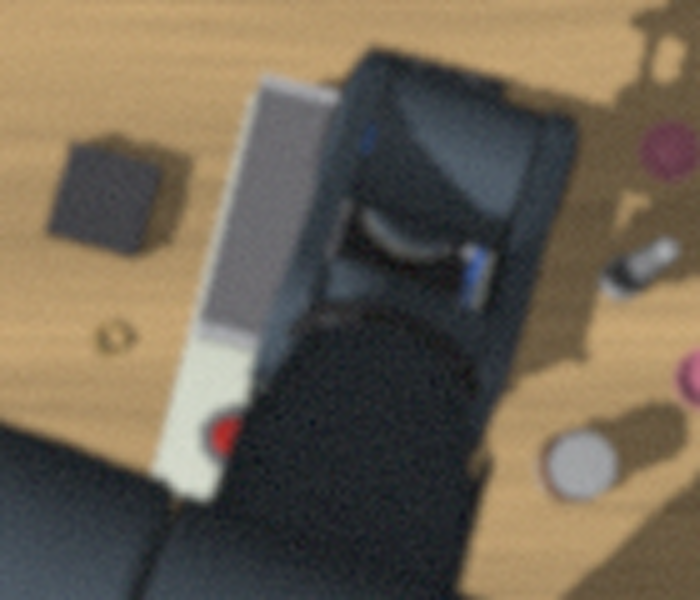

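```bash
python3 -m inch '[-0.05,0,0,0,0,0,-0.1,0,0,0,0,0,-0.14,0,0,0,0,0,-0.14,0,0,0,0,0]' | grep -E 'pos|force'
python3 -m inch '[-0.03,0,0,0,0,0,-0.06,0,0,0,0,0,-0.06,0,0,0,0,0]'| grep -E 'pos|force'
python3 -m inch '[-0.03,0,0,0,0,0,-0.06,0,0,0,0,0,-0.06,0,0,0,0,0]'| grep -E 'pos|force'
```

```text
position: [0.6431, -0.1268, 0.114]
ft_force: [1.0, 1.6, 0.8]
grip_force: 0.6
position: [0.642, -0.1312, 0.114]
ft_force: [1.1, 1.0, -1.2]
grip_force: 0.7
position: [0.6408, -0.1357, 0.114]
ft_force: [1.4, 2.1, 0.6]
grip_force: 1.0
```

```bash
python3 -m inch '[-0.03,0,0,0,0,0,-0.06,0,0,0,0,0,-0.06,0,0,0,0,0]' | grep -E 'pos|force'
python3 -m inch '[-0.03,0,0,0,0,0,-0.05,0,0,0,0,0,-0.05,0,0,0,0,0]'| grep -E 'pos|ft_force'
python3 - <<'E'
from h import *
im=camera("scene");cv2.imwrite("pics/s3.png",cv2.resize(im[180:290,240:350,::-1],None,fx=5,fy=5,interpolation=2))
E
```

```text
position: [0.6398, -0.1396, 0.114]
ft_force: [2.1, 4.6, -0.9]
grip_force: 2.4
position: [0.639, -0.1427, 0.114]
ft_force: [2.1, 7.1, 0.0]
```

View pics/s3.png

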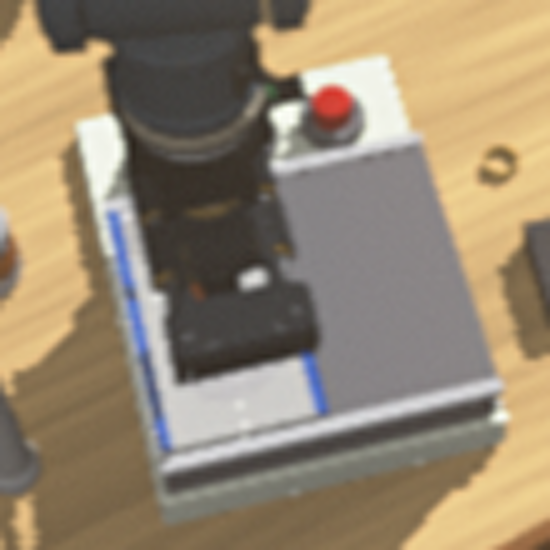

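The force climbed from about 2 to 7 N over 7 mm at the spring's rate, and the blue strip sits at the -y edge, so the shield is against its stop. I'm holding briefly, backing off and rising.

```bash
python3 -m inch '[0,0,0,0,0,0,0,0,0,0,0,0,0.1,0,0,0,0,0,0.2,0,0,0,0,0,0.35,0,0,0,0,0,0.35,0,0,0,0,0,0.35,0,-0.4,0,0,0,0.35,0,-0.8,0,0,0,0.35,0,-1,0,0,0,0.35,0,-1,0,0,0]'
python3 -m inch '[-0.1,-0.2,-0.4,0,0,0,-0.2,-0.4,-0.8,0,0,0,-0.2,-0.4,-0.8,0,0,0,-0.2,-0.4,-0.8,0,0,0]' | grep -E time\|pos
python3 - <<'E'
from h import *
o=get_obs();print(o['time'],o['position'],o['tool_rot']);c=get_calibration("wrist")
im=camera("wrist");cv2.imwrite("pics/w3.png",im[:,:,::-1])
for k,z in(('red',.044),('yellow',.044),('green',.044),('orange',.1045)):
    for s,uv,_ in blobs(im,k,(0,0,500,260))[:2]: print(k,s,uv.round(1),ray("wrist",uv,z,c).round(4))
E
```

```text
time: 7.75
position: [0.6487, -0.118, 0.1991]
tool_rot: [0.789, 0.614, 0.002, 0.005]
ft_force: [-0.3, -0.3, -0.4]
grip_width: 0.0005
grip_force: 0.0
time: 8.08
position: [0.611, -0.1251, 0.2595]
8.0833 [ 0.6109562  -0.12510163  0.25953363] [7.89672030e-01 6.13526923e-01 5.02114479e-04 1.59623276e-03]
red 512 [203.1  81.8] [ 0.5235 -0.013   0.044 ]
yellow 492 [208.7 137.8] [ 0.5105 -0.0655  0.044 ]
yellow 1 [ 23. 242.] [ 0.2705 -0.1239  0.044 ]
green 242 [211. 188.] [ 0.4949 -0.1165  0.044 ]
green 9 [212.2 194.4] [ 0.4937 -0.1236  0.044 ]
orange 905 [354.6 197.6] [ 0.639  -0.1447  0.1045]
orange 23 [498.5   5.3] [ 0.7786 -0.0218  0.1045]
```

View pics/w3.png

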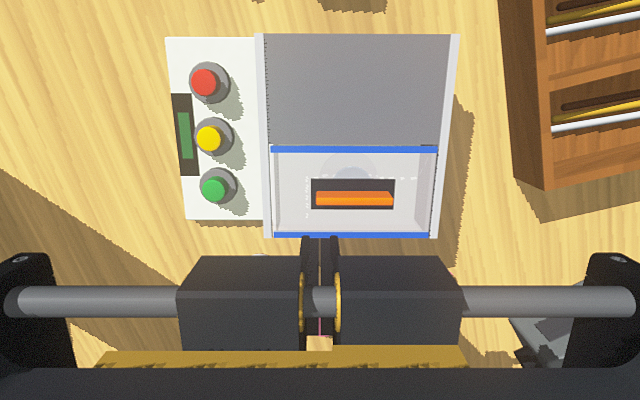

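The picture shows the shield shut, with its strip at the -y edge (row 236), the tab at (355,198) and the green key at (212,188). Green is at about (0.496,-0.119), consistent with the red and yellow spacing. Next I move above it and down to about 6 mm over it.

```bash
python3 -m inch '[-0.15,-0.4,0,0,0,0,-0.15,-0.7,0,0,0,0,-0.15,-0.7,0,0,0,0]' | grep pos
python3 -m inch '[-0.14,-0.4,0.1,0,0,0,-0.14,-0.71,0.4,0,0,0,-0.14,-0.71,0.8,0,0,0,-0.14,-0.71,1,0,0,0,-0.14,-0.71,1,0,0,0]' | grep pos
python3 -m inch '[0,0,0.4,0,0,0,0,0,0.7,0,0,0,0,0,0.9,0,0,0,0,0,0.9,0,0,0,0,0,0.9,0,0,0]'
python3 - <<'E'
from h import *
im=camera("wrist");cv2.imwrite("pics/w4.png",im[:,:,::-1])
E
```

```text
position: [0.5478, -0.1201, 0.2552]
position: [0.493, -0.1177, 0.1737]
time: 9.22
position: [0.4962, -0.1191, 0.1056]
tool_rot: [0.789, 0.614, -0.0, -0.001]
ft_force: [-0.0, 0.1, 0.2]
grip_width: 0.0003
grip_force: 0.0
```

View pics/w4.png

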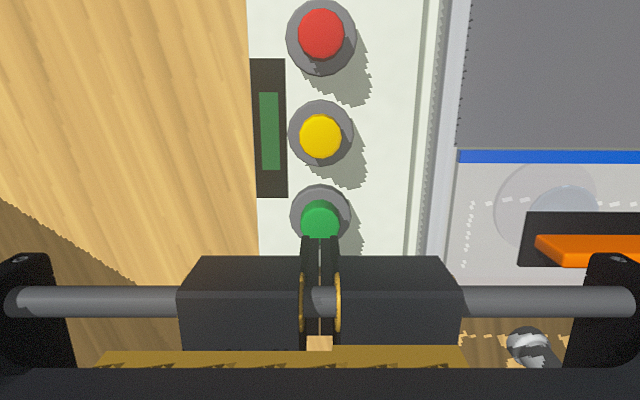

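The fingers are in line with the green key (columns 320 and 320), with yellow at (320,135) well clear. Pressing now.

```bash
python3 -m inch '[0,0,0.25,0,0,0,0,0,0.4,0,0,0,0,0,0.46,0,0,0,0,0,0.5,0,0,0,0,0,0.53,0,0,0,0,0,0.56,0,0,0,0,0,0.56,0,0,0,0,0,0.56,0,0,0]'
```

```text
time: 9.93
position: [0.4966, -0.1194, 0.0622]
tool_rot: [0.79, 0.614, 0.001, 0.001]
ft_force: [0.2, 0.1, 3.3]
grip_width: 0.0003
grip_force: 2.1
```

```bash
python3 -m inch '[0,0,0.02,0,0,0,0,0,0.04,0,0,0,0,0,0.04,0,0,0,0,0,0.04,0,0,0]'
```

```text
time: 10.27
position: [0.4966, -0.1194, 0.0586]
tool_rot: [0.79, 0.614, 0.0, 0.001]
ft_force: [-0.1, 1.4, 5.0]
grip_width: 0.0006
grip_force: 2.9
```

```bash
python3 -m inch '[0,0,0.01,0,0,0,0,0,0.015,0,0,0,0,0,0.015,0,0,0]' | grep -E 'pos|ft'
python3 -m inch '[0,0,-0.05,0,0,0,0,0,-0.15,0,0,0,0,0,-0.3,0,0,0,0,0,-0.6,0,0,0,0,0,-1,0,0,0,0,0,-1,0,0,0]'| grep -E 'pos|ft'
python3 -m inch '[0,0,-0.4,0,0,0,0,0,-0.8,0,0,0,0,0,-1,0,0,0,0,0,-1,0,0,0]'| grep -E 'pos|ft'
python3 -m inch '[0,-0.4,0,0,0,0,0,-0.7,0,0,0,0,0,-0.7,0,0,0,0,0,-0.7,0,0,0,0]'
python3 - <<'E'
from h import *
im=camera("wrist");cv2.imwrite("pics/w5.png",im[:,:,::-1])
E
```

```text
position: [0.4966, -0.1194, 0.0574]
ft_force: [1.1, 0.4, 6.9]
position: [0.4981, -0.1201, 0.1412]
ft_force: [0.2, -0.9, -0.8]
position: [0.4975, -0.1199, 0.2203]
ft_force: [0.5, 0.3, -0.3]
time: 11.68
position: [0.4396, -0.1044, 0.216]
tool_rot: [0.79, 0.614, -0.001, -0.002]
ft_force: [0.2, -0.2, -0.2]
grip_width: 0.0003
grip_force: 0.0
```

View pics/w5.png

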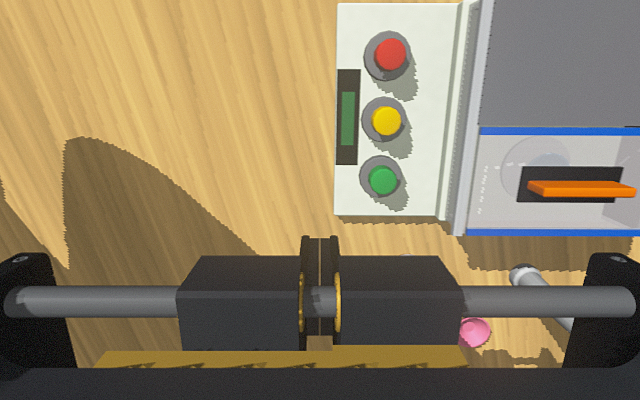

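The shield is shut (strip at row 232), the green key is back up at (382,180), and the hand is clear.

```bash
python3 -c "
from rig import *
print(hand_in())"
```

```text
the job is handed in; nothing more can be done
None
```

I pushed the shield shut against its stop by the tab, then pressed the green key about 7 mm and let it spring back; the hand is clear and the job is handed in, though `hand_in()` returned no verdict.

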